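Sort steel offcuts into the sample-marked bins

ROBOT

A 6-joint arm with a two-finger parallel gripper is mounted at the origin on the work surface. World frame = base frame: x ahead of the robot, y to its left, z up, the work surface at z = 0. Lengths are in mm, angles in rad, forces in N, time in s.
With the tool pointing down it reaches from about 275 to 825 mm from the base axis. Payload 5.2 kg.
Tool frame: the origin (TCP) lies at the very end of the fingers, on their centre line; the grasp point (between the pads) lies 19 mm behind it; z points along the fingers, y is the direction in which the jaws open and shut (so a half turn about z gives the same grasp; the last joint's range is limited). The gripper opens to 93 mm and grips with 3 to 60 N. Pads are 15 mm wide; open, the fingers measure 128 mm over their backs; the gripper's body (75 mm by 188 mm) begins 65 mm behind the grasp point.
Start: joints at [-1.318, 0.259, 1.535, -0, 1.348, -0.203], TCP at [242.12, -493.845, 218.653] pointing down, gripper open.
Joint ranges: [-3.14, 3.14], [-0.91, 2.08], [0.19, 2.58], [-1.22, 4.36], [0.22, 2.71], [-3.12, 3.12]. Speed limits (rad/s): [2.57, 2.57, 3.14, 3.14, 3.14, 3.14].

INTERFACE

Orientations are given as [roll, pitch, yaw] about the fixed x, y, z axes, in that order (R = Rz(yaw) Ry(pitch) Rx(roll)).
In Python, from bench import robot gives the robot as it stands. The module is installed in compiled form; this text tells all that it offers. Calls block until the motion is done:
- robot.move_ptp(position, orientation): joint-space move of the TCP to a pose.
- robot.move_linear(position, ori=None, speed=150, f_stop=None): straight line of the TCP; ori=None keeps the orientation; speed is the mean speed in mm/s. With f_stop (N) it stops when the force on the tool has changed by that much, and returns True; else False.
- robot.move_j(angles): joint-space move.
- robot.move_gripper(opening): opening from 0.0 (shut) to 1.0 (fully open); the grip force is fixed at half the most; returns when the fingers have stopped.
- robot.sleep(seconds).
- robot.inverse_kinematics(position, orientation): joint angles nearest the present ones, or None.
- robot.get_image(name): name is "side" or "top"; returns a dict with "img" (384x512x3 uint8, blue, green, red), "fovy" (degrees; the focal length in pixels is half the picture's height over the tangent of half this angle, whatever the lens; pixels are square), "cx", "cy" (the principal point, pixels), "eye" and "orientation" of the camera in the world. Camera axes: x right, y down, z forward; pixel columns grow to the right and rows downward; lengths in mm; the calibration is good to about 2 mm. A picture is of the moment at which its call begins. There is no depth.
A pose or a line that the arm cannot do raises robot.MotionError and nothing moves.
- robot.hand_in(): hands the job in, once; it reports no verdict.
Readings, each from a call of its own:
- robot.current_t(): time.
- robot.current_qpos(): joint angles.
- robot.current_joint_vel(): joint speeds.
- robot.current_joint_efforts(): joint torques, N m.
- robot.current_tcp_pos(): TCP position.
- robot.current_eef_rot(): TCP orientation.
- robot.current_contact_force(): force on the tool from outside, world axes, zero at the start.
- robot.current_ft_torque(): the same for the moment, N m.
- robot.current_gripper_width(): opening from 0.0 (shut) to 1.0 (fully open).
Only numpy, scipy, OpenCV 4.12 (cv2) and the standard library are available. Lean on these libraries where they do the work, as an engineer would, in place of code of your own. Each camera call takes 0.05 s, during which the arm holds its last target. There are 200 camera calls.

TASK

Sort the four loose steel pieces on the bench (two flat straps, one lying across the other, a box-section tube and an angle cleat) into the three black bins at the back, each into the bin whose rear lip carries a fixed sample of the same shape. Lay every piece right down inside its bin, well below the rim, and do not drop it in from a height. Leave the tape measure, glue bottle, wrench, seam roller and film roll where they stand.

Things in the scene. Friction and masses are not known exactly. Their poses are not given: they have to be found in the camera images.
- strap_low: plain steel flat strap 130 (x) x 32 (y) x 10 mm thick with two dark holes (marks only), about 0.3 kg, lying flat on the bench UNDER strap_top; origin at the centre of its underside, z up
- strap_top: identical steel strap, 130 (x) x 32 (y) x 10 mm, lying crosswise on top of strap_low (its underside 10 mm above the bench); origin at the centre of its underside, z up
- box_tube: plain steel square tube 110 (x, its length) x 30 (y) x 30 mm high, open-ended, wall 3 mm, about 0.27 kg, lying on the bench; origin at the centre of its underside
- angle: plain steel L-section cleat, 70 mm long (x): a flat leg 40 mm wide (y -20 to +20 mm) and 8 mm thick on the bench, and an upright leg 8 mm thick from y +12 to +20 mm, rising to 40 mm; about 0.3 kg; origin at the centre of the underside of the flat leg. It can be pinched by the upright leg
- bin_strap: fixed black open bin, outside 138 (its x) x 178 (its y) x 50 mm high, walls and floor 4 mm; origin at the centre of its underside, z up. Behind its far wall (+x side) a lip 45 mm deep, top 37 mm above the bench, carries, fixed to it and not to be taken, a sample strap (flat bar 130 x 32 x 10 mm): the bin for both straps
- bin_tube: fixed black open bin, outside 138 (its x) x 178 (its y) x 50 mm high, walls and floor 4 mm; origin at the centre of its underside, z up. Behind its far wall (+x side) a lip 45 mm deep, top 37 mm above the bench, carries, fixed to it and not to be taken, a sample square tube (110 x 30 x 30 mm): the bin for the box tube
- bin_angle: fixed black open bin, outside 138 (its x) x 178 (its y) x 50 mm high, walls and floor 4 mm; origin at the centre of its underside, z up. Behind its far wall (+x side) a lip 45 mm deep, top 37 mm above the bench, carries, fixed to it and not to be taken, a sample L-section cleat (70 x 40 x 40 mm): the bin for the angle
- tape_measure: bystander: black and grey tape measure case 72 (x) x 40 (y) x 62 mm high, with a blade hook out to x -47 mm, standing; origin at the centre of its underside
- glue_bottle: bystander: upright red bottle, 48 mm diameter, 145 mm high with a blue nozzle; origin at the centre of its underside
- wrench: bystander: steel wrench 180 mm long (x), lying flat right of the loose pieces, pointing away from the robot; origin under its middle
- seam_roller: bystander: hand roller with a wooden handle and white wheel, 160 mm long (x from -80 to +80 mm), 34 mm high, lying left of the bins; origin under its middle
- film_roll: bystander: upright white film roll, 96 mm diameter to 95 mm high, with a 44 mm diameter handle up to 192 mm, right of the bins; origin at the centre of its underside

How it is judged:
By the outcome, as a careful person would: the job done as asked, in the order asked, and still so for the second after the job is handed in, with the robot touching nothing.
It also fails if it takes over 70 s, if anything falls off the work surface, if the arm or the gripper's body presses on something with over 40 N, if the wrist force passes 120 N, or if a joint passes its speed limit or range.

## Working session

There is one attempt and no reset: what is moved stays moved. The work goes in short steps, each a Python script; the robot and the scene stay as the last script left them, time stands still between calls to the robot, and variables do not carry over. Pictures are saved under pics/ and viewed, about 8 in all and at most 12, crops included, and the job is handed in when it is done.

```bash
mkdir -p pics; cat > h.py <<'E'
import numpy as np, cv2
from scipy.spatial.transform import Rotation as R
from bench import robot
def grab(n,f):
    d=robot.get_image(n); cv2.imwrite('pics/'+f,d['img']); return d
def cam(d):
    f=d['img'].shape[0]/2/np.tan(np.radians(d['fovy'])/2)
    o=np.array(d['orientation'],float)
    M=o if o.shape==(3,3) else R.from_euler('xyz',o).as_matrix()
    return f,M,np.array(d['eye'],float)
def ray(d,u,v,z):
    f,M,e=cam(d); r=M@np.array([(u-d['cx'])/f,(v-d['cy'])/f,1]); return e+r*(z-e[2])/r[2]
def proj(d,p):
    f,M,e=cam(d); q=M.T@(np.array(p,float)-e); return np.array([d['cx']+f*q[0]/q[2],d['cy']+f*q[1]/q[2]])
E
python3 - <<'E'
from h import *
import pickle
for n in('top','side'):
    d=grab(n,n+'0.png'); pickle.dump(d,open(n+'0.pkl','wb'))
    print({k:v for k,v in d.items() if k!='img'})
    cv2.imwrite(f'pics/{n}0x.png',cv2.resize(d['img'],(800,600),interpolation=cv2.INTER_CUBIC))
print(robot.current_t(),robot.current_eef_rot())
E
```

```text
{'fovy': 55.28693653940524, 'cx': 252.80770292849348, 'cy': 191.75735562620855, 'eye': array([ 407.22493836,  -15.71812475, 1041.69855411]), 'orientation': array([-3.04206185e+00, -1.09721031e-03, -1.54077902e+00])}
{'fovy': 57.39066766444068, 'cx': 253.71341438525207, 'cy': 190.00310083906098, 'eye': array([191.1148912 , 621.12167424, 946.4760014 ]), 'orientation': array([-2.47114452,  0.01577131, -2.67977537])}
0.1 [-3.13999134e+00 -2.89759829e-04  4.55774601e-01]
```

View pics/top0x.png

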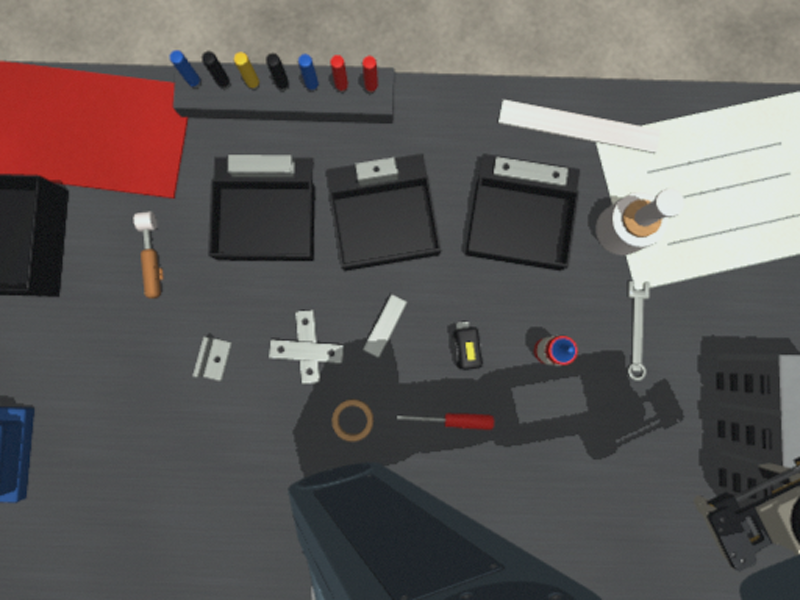

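View pics/side0x.png

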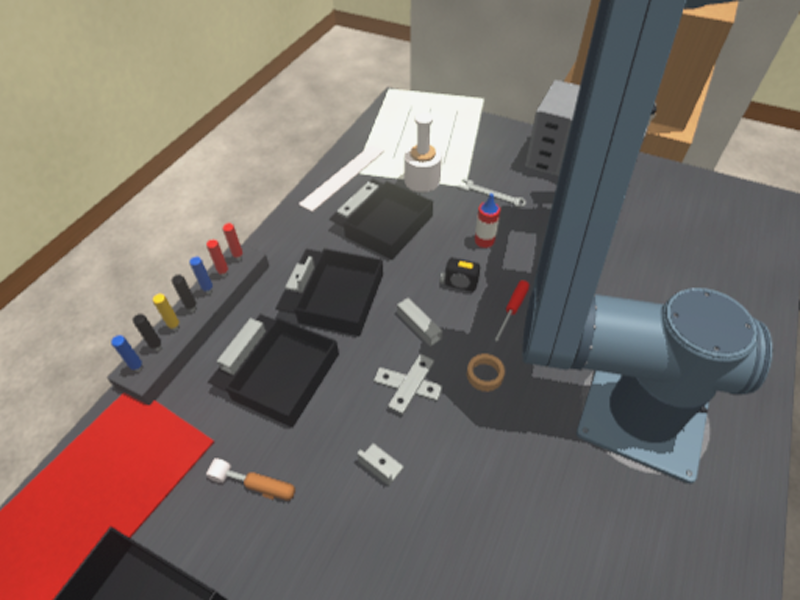

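The top view shows three bins in a row. At 800x600 scale, the tube sample is at (262,163), the angle sample at (377,168) and the strap sample at (530,170). The loose pieces are the angle (212,358), the strap cross (305,350), with the left-right strap on top, and the tube (385,325). The side view agrees.

```bash
python3 - <<'E'
from h import *
import pickle
T=pickle.load(open('top0.pkl','rb')); S=pickle.load(open('side0.pkl','rb'))
for n,d,(x0,y0,x1,y1),b in(('top',T,(118,180,268,250),20),('side',S,(225,185,290,315),20)):
    im=d['img']; hsv=cv2.cvtColor(im,cv2.COLOR_BGR2HSV)
    m=((hsv[...,2]>125)&(hsv[...,1]<60)).astype(np.uint8)*255
    k=np.zeros_like(m);k[y0:y1,x0:x1]=m[y0:y1,x0:x1]
    cs,_=cv2.findContours(k,cv2.RETR_EXTERNAL,cv2.CHAIN_APPROX_NONE)
    for c in cs:
        if cv2.contourArea(c)<30: continue
        print(n,cv2.contourArea(c),np.round(cv2.minAreaRect(c)[0],1),np.round(cv2.minAreaRect(c)[1:][0],1),cv2.approxPolyDP(c,2,True)[:,0].tolist())
    s=5 if n=='top' else 4.5
    c=cv2.resize(im[y0:y1,x0:x1],None,fx=s,fy=s,interpolation=cv2.INTER_CUBIC)
    c=cv2.convertScaleAbs(c,alpha=1.0); pickle.dump(c,open(n+'c','wb'))
a=pickle.load(open('topc','rb'));b=pickle.load(open('sidec','rb'))
# bins: crop
im=T['img'][90:180,125:375]; bb=cv2.resize(im,None,fx=3,fy=3,interpolation=cv2.INTER_CUBIC)
cv2.imwrite('pics/c1.png',np.vstack([a,cv2.convertScaleAbs(cv2.resize(bb,(750,240)),alpha=2)])) 
cv2.imwrite('pics/c2.png',b)
E
```

```text
top 268.0 [138.5 229.8] [11.8 25.6] [[136, 217], [130, 240], [140, 243], [147, 219]]
top 59.5 [127.8 228.1] [ 3.4 25.5] [[132, 216], [129, 218], [123, 240], [126, 240]]
top 853.0 [196.5 222.8] [41.5 40.4] [[199, 198], [189, 200], [191, 219], [173, 218], [172, 228], [191, 230], [194, 245], [203, 243], [204, 231], [217, 231], [219, 221], [201, 219]]
top 395.0 [246.3 207.7] [11.6 39.5] [[252, 189], [249, 190], [235, 217], [234, 223], [241, 227], [259, 192]]
side 288.5 [243.  293.8] [29.3 12.1] [[229, 288], [251, 307], [257, 299], [240, 284], [233, 289]]
side 620.5 [260.1 245.2] [31.4 38.1] [[269, 227], [260, 239], [242, 235], [239, 242], [254, 248], [249, 260], [255, 263], [265, 251], [278, 255], [281, 252], [279, 245], [270, 242], [273, 235], [267, 232]]
side 196.0 [265.5 200.5] [25.5  8.5] [[254, 194], [271, 212], [274, 210], [275, 204], [261, 190]]
```

View pics/c1.png

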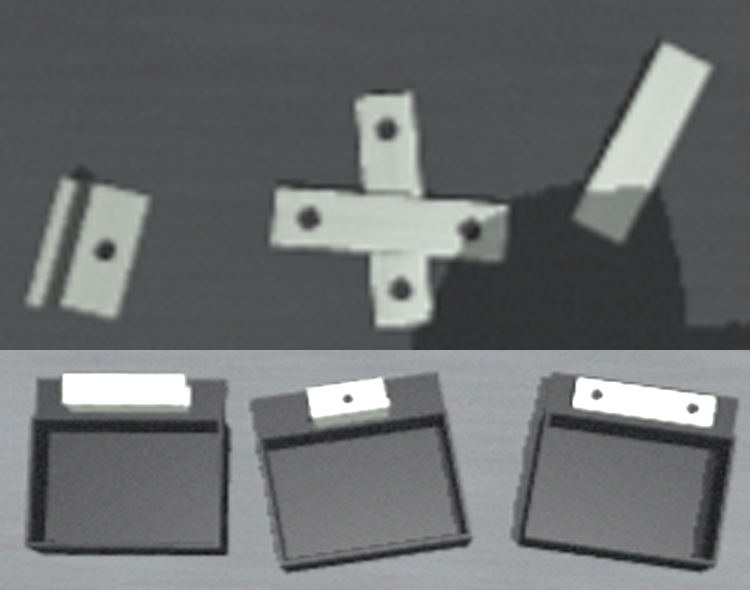

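```bash
cat > m.py <<'E'
from h import *
import pickle
T=pickle.load(open('top0.pkl','rb'))
def q(name,pts,z,f):
    P=np.array([ray(T,*f(*p),z)[:2] for p in pts],np.float32)
    E=np.linalg.norm(P-np.roll(P,-1,0),axis=1); c=P.mean(0)
    e=[P[1]-P[0]+P[2]-P[3], P[3]-P[0]+P[2]-P[1]]
    print(name,c.round(1),'edges',E.round(1),'dirs',[round(float(np.degrees(np.arctan2(v[1],v[0])))%180,1) for v in e])
a=lambda u,v:(118+u/5-.4,180+v/5-.4)
b=lambda u,v:(125+u/3-.33,90+(v-350)/2.667-.33)
q('top',[(275,187),(508,205),(505,262),(270,245)],20,a)
q('low',[(357,95),(413,92),(432,322),(377,326)],10,a)
q('tube',[(665,40),(712,65),(620,243),(572,218)],30,a)
q('angup',[(62,178),(80,180),(42,306),(25,304)],40,a)
q('angfl',[(90,182),(150,196),(115,318),(60,305)],8,a)
q('btube',[(33,420),(228,418),(228,553),(28,548)],50,b)
q('bang',[(255,440),(440,415),(469,541),(285,571)],50,b)
q('bstrap',[(545,415),(736,440),(710,571),(517,545)],50,b)
for n,p in dict(glue=(350,-270,145),tape=(350,-120,62)).items(): print(n,proj(T,p)*800/512)
print('tape',ray(T,466/1.5625,347/1.5625,60),'glue',ray(T,562/1.5625,350/1.5625,140))
# cross-check in the side view
S=pickle.load(open('side0.pkl','rb'))
E
python3 m.py
```

```text
top [413.  142.5] edges [130.1  31.5 130.7  32.2] dirs [87.5, 178.6]
low [422.5 141.5] edges [ 31.6 129.3  30.7 129.9] dirs [95.3, 7.4]
tube [463.1   3.4] edges [ 29.6 110.6  29.8 111. ] dirs [64.0, 154.4]
angup [398.2 322.2] edges [ 9.9 70.6  9.3 70.5] dirs [85.3, 166.9]
angfl [394.2 303.8] edges [34.9 70.2 31.8 70.2] dirs [78.7, 168.5]
btube [642.4 224.8] edges [180.3 142.2 182.7 134.9] dirs [91.3, 2.1]
bang [641.6  10.6] edges [173.  135.5 170.7 140.5] dirs [101.4, 13.2]
bstrap [ 647.9 -232.5] edges [178.1 140.4 177.6 139.9] dirs [83.1, 170.3]
glue [557.56443818 398.93632224]
tape [454.97801113 392.65976422]
tape [ 427.58461859 -137.52496239   60.        ] glue [ 425.75829589 -278.23751011  140.        ]
```

The sizes match (strap 130x32, tube 110x30, angle 70, bins about 178x139), and the two measurements of the upright leg agree to 1 mm. I'll pick strap_top first.

```bash
cat > a.py <<'E'
from h import *
def ori(pos,jaw):
    """tool down, jaws along world angle jaw (deg); the half turn with the last joint nearest its middle"""
    best=None
    for k in(-90,90,270):
        o=[np.pi,0,float(R.from_euler('z',jaw+k,degrees=True).as_euler('xyz')[2])]
        q=robot.inverse_kinematics(pos,o)
        if q is not None and (best is None or abs(q[5])<best[0]): best=(abs(q[5]),o)
    return best[1]
W=lambda mm: robot.move_gripper(mm/93)
def log(s): print(s,'t',round(robot.current_t(),2),'w',round(robot.current_gripper_width()*93,1),'z',round(robot.current_tcp_pos()[2],1),'F',np.round(robot.current_contact_force(),1))
def pick(x,y,z,jaw,op,over=150):
    W(op); o=ori([x,y,over],jaw)
    robot.move_ptp([x,y,over],o); robot.move_linear([x,y,z+25],speed=250)
    hit=robot.move_linear([x,y,z],speed=60,f_stop=12); log(f'down hit={hit}')
    W(0); log('grip'); robot.move_linear([x,y,over],speed=200); log('lifted')
def place(x,y,z,jaw,op,over=150):
    o=ori([x,y,over],jaw)
    robot.move_ptp([x,y,over],o); robot.move_linear([x,y,z+20],speed=200)
    hit=robot.move_linear([x,y,z],speed=40,f_stop=8); log(f'placed hit={hit}')
    W(op); robot.move_linear([x,y,over],speed=250); log('clear')
def inbin(c,yaw,dx,dy):
    return np.array(c)+R.from_euler('z',yaw,degrees=True).as_matrix()[:2,:2]@[dx,dy]
BS=((647.9,-232.5),-7.8); BT=((642.4,224.8),1.6); BA=((641.6,10.6),12.2)
E
python3 - <<'E'
from a import *
pick(413,142.5,12,-2.5,60,over=200)
x,y=inbin(*BS,-21,0)
place(x,y,4+2+0.5,-7.8,40)
d=grab('top','t1.png'); c=d['img'][90:260,110:390]; cv2.imwrite('pics/t1c.png',cv2.resize(c,None,fx=2.8,fy=2.8,interpolation=cv2.INTER_CUBIC))
import pickle; pickle.dump(d,open('top1.pkl','wb'))
E
```

```text
down hit=False t 4.55 w 60.0 z 11.9 F [0.1 0.7 0.9]
grip t 5.12 w 31.5 z 12.2 F [0.5 0.2 1.6]
lifted t 6.21 w 31.3 z 198.7 F [-1.1  0.1 -3. ]
placed hit=True t 9.09 w 31.5 z 6.1 F [0.6 0.4 4.5]
clear t 10.23 w 40.2 z 148.2 F [-0.3  0.1 -0.1]
```

View pics/t1c.png

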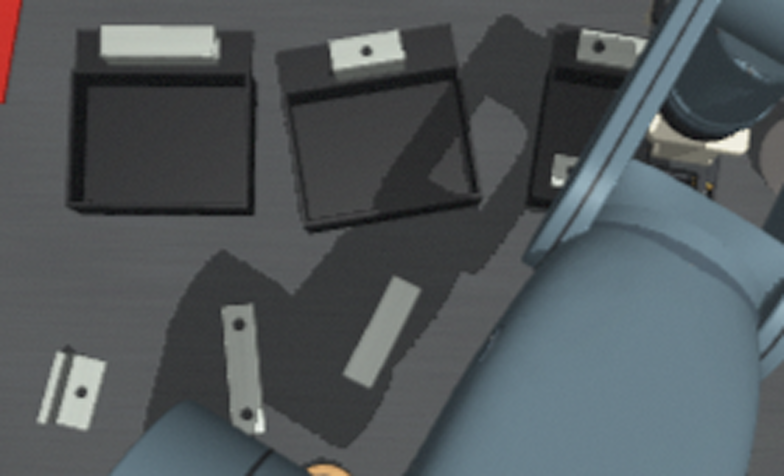

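strap_top is down in the strap bin, with its end visible at (563,170). strap_low still has its hole at (239,324) in the crop, the same pixel as before, so it hasn't moved. Next I'll push the first strap to the front wall, then do strap_low.

```bash
python3 - <<'E'
from a import *
W(0)
x,y=inbin(*BS,22,0); robot.move_ptp([x,y,150],ori([x,y,150],-7.8)); robot.move_linear([x,y,7],speed=150,f_stop=10)
log('in'); x2,y2=inbin(*BS,-8,0); print(robot.move_linear([x2,y2,7],speed=50,f_stop=10)); log('pushed')
p=robot.current_tcp_pos(); u=inbin((0,0),BS[1],1,0); print('bin x',(np.array(p[:2])-BS[0])@u)
x,y=inbin(*BS,5,0); robot.move_linear([x,y,7]); robot.move_linear([x,y,150],speed=250)
pick(422.5,141.5,3,96.8,60)
d=grab('top','t2.png'); c=d['img'][90:260,110:390]; cv2.imwrite('pics/t2c.png',cv2.resize(c,None,fx=2.8,fy=2.8,interpolation=cv2.INTER_CUBIC))
E
```

```text
in t 12.47 w 0.4 z 8.3 F [-0.1  0.3 -0.4]
False
pushed t 13.22 w 0.7 z 7.3 F [0.1 0.2 2.9]
bin x -8.17484695305143
down hit=False t 18.12 w 60.1 z 2.8 F [-0.9 -0.1  0.4]
grip t 18.7 w 31.3 z 3.1 F [ 0.1 -0.1  1.8]
lifted t 19.58 w 31.3 z 148.8 F [ 0.3 -0.7 -3.3]
```

View pics/t2c.png

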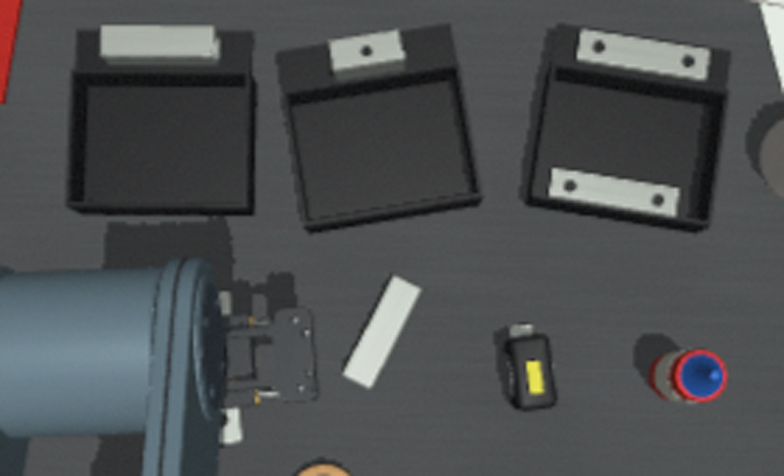

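The first strap lies against the front wall of the strap bin (548–680, 170–214). The tube is unmoved at (382,332) and strap_low is held at 31.3 mm opening. I'll place it and carry on.

```bash
python3 - <<'E'
from a import *
import pickle
T=pickle.load(open('top0.pkl','rb'))
u=inbin((0,0),BS[1],1,0); s=(ray(T,614/2.8+110-.3,192/2.8+90-.3,14)[:2]-BS[0])@u; c=min(max(19,s+58),23); print('strap1 bin x',s,'c',c)
x,y=inbin(*BS,c,0); place(x,y,6.2,-7.8,39)
pick(463.1,3.4,5,64.3,60)
x,y=inbin(*BT,0,0); place(x,y,8.3,1.6,45)
pick(398.2,322.6,12,78.5,45)
x,y=inbin(*BA,0,14); place(x,y,15.3,102.2,30)
robot.move_ptp([300,-350,300],ori([300,-350,300],0)); log('home')
for n in('top','side'):
    d=grab(n,n+'3.png'); pickle.dump(d,open(n+'3.pkl','wb'))
    cv2.imwrite(f'pics/{n}3x.png',cv2.resize(d['img'],(800,600),interpolation=cv2.INTER_CUBIC))
E
```

```text
strap1 bin x -36.22510300532571 c 21.774896994674293
placed hit=True t 22.55 w 31.2 z 6.7 F [ 0.2 -0.5  4.7]
clear t 23.68 w 38.9 z 148.6 F [ 0.1 -0.2 -0.8]
down hit=False t 26.66 w 60.1 z 4.8 F [ 0.4 -0.6 -0.4]
grip t 27.25 w 30.0 z 5.1 F [-1.1 -0.6  2.1]
lifted t 28.12 w 29.8 z 148.9 F [-1.1 -0.4 -2.1]
placed hit=True t 30.73 w 30.0 z 9.0 F [-0.5  0.1  5. ]
clear t 31.95 w 45.3 z 148.7 F [-0.2 -0.4 -0.5]
down hit=False t 34.36 w 44.6 z 11.8 F [-0.   0.4  0.6]
grip t 35.03 w 8.1 z 12.1 F [-0.9 -1.2  1.5]
lifted t 35.88 w 7.8 z 148.8 F [-0.4 -0.  -4.2]
placed hit=True t 38.94 w 7.7 z 16.0 F [-0.1 -0.5  4.1]
clear t 40.23 w 30.1 z 148.9 F [-0.7  0.6  0.5]
home t 42.23 w 29.9 z 299.4 F [0.4 0.1 0.1]
```

View pics/top3x.png

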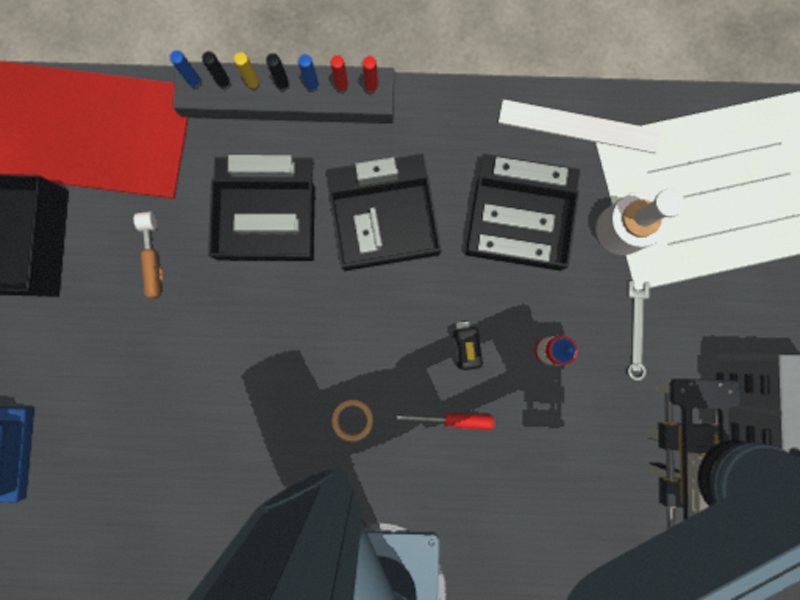

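View pics/side3x.png

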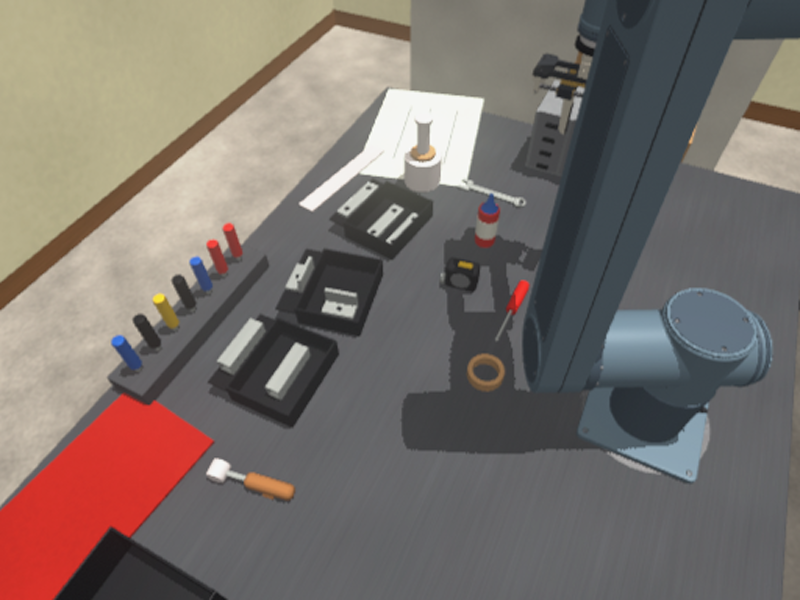

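Both views show every piece flat on its bin floor: the tube at (265,223), the angle at (368,232) and the straps at (518,217) and (514,248). The bystanders are at the same pixels as in the first pictures, and the arm is clear.

```bash
python3 -c "
from bench import robot
robot.hand_in(); print(robot.current_t())"
```

```text
the job is handed in; nothing more can be done
the job is handed in; nothing more can be done
```

All four pieces are sorted and the job is handed in. The straps lie side by side in the strap bin, the tube is in the tube bin and the angle is in the angle bin. It took about 42 s of the 70 s allowed.

- **Method:** I took strap_top first and pushed it towards the front wall to make room. Then I placed strap_low, the tube and the angle, lowering each until it touched the bin floor and only then letting go.
- **Grip and placing:** the gripped widths matched the given sizes: 31.3 mm for the straps, 30.0 mm for the tube and 8.1 mm for the angle. Each piece made contact at the height expected for the bin floor, within 1 mm. Force readings at the end of each step stayed under 6 N.
- **Final check:** the last top and side pictures show every piece lying flat inside its bin. By eye, the five bystanders are where they were, and the arm is clear of everything.
- **Small differences:** the first strap ended about 6 mm further from the front wall than I intended. The angle is turned half round in its bin compared with how it lay on the bench. Neither affects the result, and no check failed.

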